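Line up the ceramic owls by height on the market stall

TASK

Line up the four ceramic owls in order of height on the display board, one standing upright and well centred on each coaster: the tallest on the coaster next to the little house, then falling away to the shortest on the coaster next to the small brown bowl. They are fragile, so set each one down rather than dropping it, knock none over, and leave the house and the bowl where they are.

Things in the scene. Friction and masses are not known exactly. Their poses are not given: they have to be found in the camera images.
- owl_blue_mid (a point): cobalt blue ceramic owl, the tallest: 114 mm tall, round, 44 mm across, straight sides from its flat foot to 18 mm below its top, domed head, two ear tufts. Point on its axis, half-way up (57 mm above its foot); z up, face to -x; any heading will do. Starts upright, loose on the table. Best gripped across its sides 30 to 40 mm below its top, so that the head clears the gripper.
- owl_ochre_mid (a point): ochre yellow ceramic owl, the second tallest: 96 mm tall, round, 40 mm across, straight sides from its flat foot to 18 mm below its top, domed head, two ear tufts. Point on its axis, half-way up (48 mm above its foot); z up, face to -x; any heading will do. Starts upright, loose on the table. Best gripped across its sides 30 to 40 mm below its top, so that the head clears the gripper.
- owl_green_mid (a point): green ceramic owl, the third tallest: 78 mm tall, round, 36 mm across, straight sides from its flat foot to 18 mm below its top, domed head, two ear tufts. Point on its axis, half-way up (39 mm above its foot); z up, face to -x; any heading will do. Starts upright, loose on the table. Best gripped across its sides 30 to 40 mm below its top, so that the head clears the gripper.
- owl_red_mid (a point): dusky red ceramic owl, the shortest: 60 mm tall, round, 32 mm across, straight sides from its flat foot to 18 mm below its top, domed head, two ear tufts. Point on its axis, half-way up (30 mm above its foot); z up, face to -x; any heading will do. Starts upright, loose on the table. Best gripped across its sides 30 to 40 mm below its top, so that the head clears the gripper.
- disc_1: one of four identical cream ceramic coasters, 72 mm across, 3 mm thick, fixed in a row about 90 mm apart on the brown wooden board (85 x 580 mm, 15 mm thick, flat on the table). Origin: centre of its underside; its top, where an owl stands, is 3 mm higher, 18 mm above the table. Its number says nothing about its place in the row.
- disc_2: one of four identical cream ceramic coasters, 72 mm across, 3 mm thick, fixed in a row about 90 mm apart on the brown wooden board (85 x 580 mm, 15 mm thick, flat on the table). Origin: centre of its underside; its top, where an owl stands, is 3 mm higher, 18 mm above the table. Its number says nothing about its place in the row.
- disc_3: one of four identical cream ceramic coasters, 72 mm across, 3 mm thick, fixed in a row about 90 mm apart on the brown wooden board (85 x 580 mm, 15 mm thick, flat on the table). Origin: centre of its underside; its top, where an owl stands, is 3 mm higher, 18 mm above the table. Its number says nothing about its place in the row.
- disc_4: one of four identical cream ceramic coasters, 72 mm across, 3 mm thick, fixed in a row about 90 mm apart on the brown wooden board (85 x 580 mm, 15 mm thick, flat on the table). Origin: centre of its underside; its top, where an owl stands, is 3 mm higher, 18 mm above the table. Its number says nothing about its place in the row.
- house_mid (a point): little ceramic house, 103 mm tall, round beige wall 54 mm across, terracotta cone roof 68 mm across; it stands loose on one end of the board, about 115 mm beyond the last coaster. This point is on its axis, 50 mm above its foot. It marks the tall end of the row and is left alone.
- bowl_mid (a point): small dark brown bowl, 68 mm across, 36 mm tall; it stands loose on the other end of the board, about 115 mm beyond the last coaster. This point is on its axis, half-way up. It marks the short end of the row and is left alone.

How it is judged:
By the outcome, as a careful person would: the job done as asked, in the order asked, and still so for the second after the job is handed in, with the robot touching nothing.
It also fails if it takes over 128 s, if anything falls off the work surface, if the arm or the gripper's body presses on something with over 40 N, if the wrist force passes 120 N, or if a joint passes its speed limit or range.

ROBOT

A 6-joint arm with a two-finger parallel gripper is mounted at the origin on the work surface. World frame = base frame: x ahead of the robot, y to its left, z up, the work surface at z = 0. Lengths are in mm, angles in degrees, forces in N, time in s.
With the tool pointing down it reaches from about 275 to 1000 mm from the base axis. Payload 8.4 kg.
Tool frame: the origin (TCP) lies on the centre line of the jaws, within the pads' length; the fingertips stand 17 mm ahead of it and the grasp point (between the pads) lies 2 mm behind it; z points along the fingers, y is the line along which they close (so a half turn about z gives the same grasp; the last joint's range is limited). The gripper opens to 85 mm and grips with 20 to 120 N. Pads are 22 mm wide; open, the fingers measure 114 mm over their backs; the gripper's body (76 mm by 85 mm) begins 54 mm behind the grasp point. The pads swing forward as they close: fully open they stand 13 mm farther back than shut.
Start: joints at [72.055, 20.225, 93.587, -0, 66.188, -0.138], TCP at [191.136, 595.059, 248.281] pointing down, gripper open.
Joint ranges: [-150.9, 150.9], [-52.94, 120.26], [3.33, 152.33], [-74.26, 254.26], [0, 154.13], [-172.89, 172.89]. Speed limits (degrees/s): [127.2, 127.2, 159.86, 180, 180, 180].

INTERFACE

Orientations are given as [roll, pitch, yaw] about the fixed x, y, z axes, in that order (R = Rz(yaw) Ry(pitch) Rx(roll)).
In Python, from plant import bot, cams, ticket gives the robot as it stands. The module is installed in compiled form; this text tells all that it offers.
- The arm moves only by the tool drive_tool, never from a script. Its argument "increments" is text: rows parted by semicolons, each of 4 numbers parted by spaces: the shift along the tool's x, y, z in cm, then the turn about the tool's z in degrees. A call has 1 to 8 rows; each row is the pose to reach, as a shift and turn from the pose commanded when the call began, along the tool's axes at that moment; what a row does not reach only later rows make up. A row lasts 1/12 s, in which the tool goes at most 41.7 mm and 7.16 degrees, less where a joint would pass 70% of its speed; a pose out of reach is approached as far as the arm can. A call with a gripper value outside its range is refused whole. "jaw" is the opening in per cent of the stroke, from 0 (shut) to 100 (fully open), set as the call begins (left out, the last holds). The fingers move at their own pace and stop on an object; the grip force is fixed at half the most. Time passes only in rows, so rows that repeat a pose let the fingers close. It gives the time, the measured TCP pose, the force, the opening and the grip force at its end, in the units of the state.
- bot.get_obs(): the state, without advancing time (a new reading comes with each control period).
- cams.get_image(name): name is "side" or "top"; returns a dict with "pixels" (400x640x3 uint8, blue, green, red), "mtx" (3x3 intrinsics, pixels), "eye" and "orientation" of the camera in the world. Camera axes: x right, y down, z forward; pixel columns grow to the right and rows downward; lengths in mm; the calibration is good to about 2 mm. A picture is of the moment at which its call begins. There is no depth.
- ticket.hand_in(): hands the job in; it is judged then, once.
The state is a dict: "time": time; "qpos": joint angles; "joint_vel": joint speeds; "effort": joint torques, N m; "tcp_pos": TCP position; "orientation": TCP orientation; "ft_force": force on the tool from outside, world axes, zero at the start; "torque": the same for the moment, N m; "gripper_width": finger opening in mm; "finger_force": force on a finger pad.
Only numpy, scipy, OpenCV 4.12 (cv2) and the standard library are available. Lean on these libraries where they do the work, as an engineer would, in place of code of your own. Each camera call takes 0.05 s, during which the arm holds its last target. There are 200 camera calls.

## Working session

There is one attempt and no reset: what is moved stays moved. The work goes in short steps, Python scripts to look and compute and a tool call to move; the robot and the scene stay as the last step left them, time stands still between calls to the robot, and variables do not carry over. Pictures are saved under pics/ and viewed, at most 14 in all, crops included, and the job is handed in when it is done.

Besides the shell and the picture viewer there is one more tool, called after "Call:" as name(argument=value, ...), one argument or row to a line, values as JSON. drive_tool: Moves the arm, as the interface text tells. Its arguments: {"type":"object","properties":{"increments":{"type":"string"},"jaw":{"type":"number"}},"required":["increments"]}

```bash
mkdir -p pics; cat > h.py <<'E'
import numpy as np, cv2
from scipy.spatial.transform import Rotation as R
from plant import bot, cams, ticket
def rot(o):
    o=np.array(o,float)
    return o if o.shape==(3,3) else R.from_euler('xyz',o,degrees=True).as_matrix()
def ray(c,u,v,z):
    d=rot(c['orientation'])@np.linalg.inv(np.array(c['mtx']))@np.array([u,v,1.]); e=np.array(c['eye'],float)
    return e+d*(z-e[2])/d[2]
def proj(c,p):
    q=np.array(c['mtx'])@rot(c['orientation']).T@(np.array(p,float)-np.array(c['eye'])); return q[:2]/q[2]
E
python3 - <<'E'
from h import *
for n in('top','side'):
    c=cams.get_image(n); cv2.imwrite(f'pics/{n}0.png',c['pixels']); print(n,c['mtx'],c['eye'],c['orientation'])
print(bot.get_obs())
E
```

```text
top [[432.29124331   0.         322.03100285]
 [  0.         432.29124331 199.99811495]
 [  0.           0.           1.        ]] [ 394.86899726   -6.49379987 1133.47476717] [-172.08379095    0.67624834  -88.7624579 ]
side [[442.97253884   0.         315.0110904 ]
 [  0.         442.97253884 200.04800831]
 [  0.           0.           1.        ]] [ 340.6660788  -547.41160738  668.84704215] [-135.38630319    0.28691559  -17.00899542]
{'time': 0.1, 'qpos': array([ 7.20547246e+01,  2.02598764e+01,  9.36231733e+01, -4.57287284e-04,
        6.61869255e+01, -1.37281215e-01]), 'joint_vel': array([-0.0471037 , -0.17556868, -0.07707415, -0.05853637,  0.05851637,
       -0.07888624]), 'effort': array([-9.10461245e-05, -6.06354547e+01, -3.42818856e+01, -1.45741719e-04,
        3.96451927e-03, -1.91053078e-05]), 'tcp_pos': array([191.02385392, 594.68795866, 247.63418944]), 'orientation': array([-1.79930024e+02,  2.50469178e-04,  1.62192191e+02]), 'ft_force': array([ 0.45733422,  0.00477224, -0.94393363]), 'torque': array([-0.00603709, -0.01524477,  0.01376248]), 'finger_force': 0.0, 'gripper_width': 85.20154232381623}
```

View pics/top0.png

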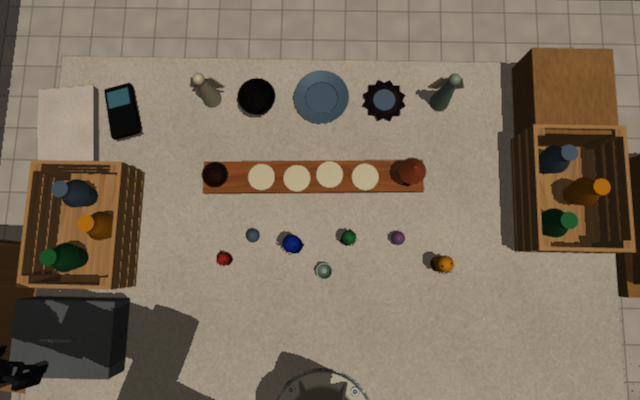

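View pics/side0.png

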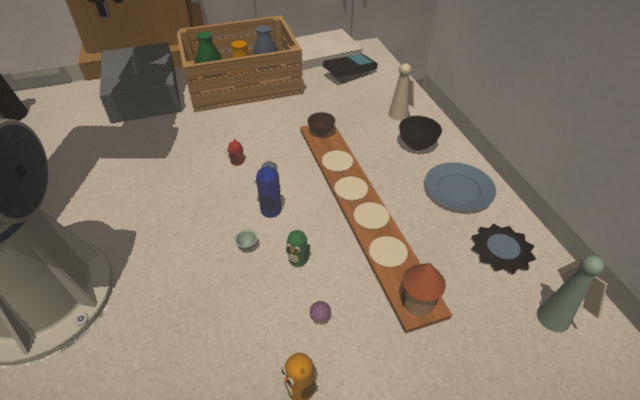

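Top: bowl (215,174), coasters (261,177), (297,178), (330,174), (365,177), house (410,171); owls red (224,259), blue (292,243), green (348,237), ochre (443,264). Side: red (236,152), blue (268,190), green (297,247), ochre (298,377). Small loose objects lie close to the blue and green owls.

```bash
cat >> h.py <<'E'
from scipy.optimize import least_squares
OW={'blue':(114,22,(105,130)),'ochre':(96,20,(12,26)),'green':(78,18,(50,85)),'red':(60,16,(0,8))}
def cyl(x,y,z0,h,r):
    a=np.linspace(0,2*np.pi,24,endpoint=False); P=[]
    for z,k in((0,1),(h-18,1),(h-10,.8),(h-4,.5)): P+=[(x+k*r*np.cos(t),y+k*r*np.sin(t),z0+z) for t in a]
    return np.array(P)
def mask(c,n,g,rad=45):
    hsv=cv2.cvtColor(c['pixels'],cv2.COLOR_BGR2HSV); lo,hi=OW[n][2]
    m=cv2.inRange(hsv,(lo,110,25),(hi,255,255))
    if n=='red': m|=cv2.inRange(hsv,(170,110,25),(180,255,255))
    w=np.zeros_like(m); cv2.circle(w,tuple(int(v) for v in g),rad,255,-1); m&=w
    k,l,s,_=cv2.connectedComponentsWithStats(m)
    if k<2: return None
    i=1+np.argmax(s[1:,4]); return s[i]
def boxes(n,gs,cs,rad=45): return [mask(c,n,g,rad) for c,g in zip(cs,gs)]
def fit(n,cs,bs,z0,use=(0,1)):
    h,r,_=OW[n]
    def f(p):
        e=[]
        for i in use:
            c,b=cs[i],bs[i]
            q=np.array([proj(c,v) for v in cyl(p[0],p[1],z0,h,r)]); a=q.min(0);d=q.max(0)
            e+=[a[0]-b[0],d[0]-b[0]-b[2],a[1]-b[1],d[1]-b[1]-b[3]]
        return np.array(e)
    s=least_squares(f,[ *ray(cs[use[0]],bs[use[0]][0]+bs[use[0]][2]/2,bs[use[0]][1]+bs[use[0]][3]/2,z0+h/2)[:2]],loss='soft_l1')
    return s.x,f(s.x)
E
python3 - <<'E'
from h import *
np.set_printoptions(precision=1,suppress=True)
cs=[cams.get_image('top'),cams.get_image('side')]
G={'blue':[(292,243),(268,190)],'ochre':[(443,264),(298,377)],'green':[(348,237),(297,247)],'red':[(224,259),(236,152)]}
for n in G:
    b=boxes(n,G[n],cs); 
    for u in((0,1),(0,),(1,)):
        p,e=fit(n,cs,b,0,u); print(n,u,p,e)
D=[[(261,177),(297,178),(330,174),(365,177)],[(338,161),(351,188),(371,216),(388,251)]]
for c,ds in zip(cs,D):
    hsv=cv2.cvtColor(c['pixels'],cv2.COLOR_BGR2HSV)
    for d in ds:
        px=hsv[d[1],d[0]]
        m=cv2.inRange(hsv,(15,25,int(px[2])-60),(40,140,255)); w=np.zeros_like(m); cv2.circle(w,d,24,255,-1); m&=w
        k,l,s,_=cv2.connectedComponentsWithStats(m); i=l[d[1],d[0]]
        cn=cv2.findContours((l==i).astype('uint8'),0,1)[0][0][:,0]
        W=np.array([ray(c,u,v,18)[:2] for u,v in cn]); (cx,cy),rr=cv2.minEnclosingCircle(W.astype('f4'))
        print(d,px,(W.min(0)+W.max(0))/2,W.max(0)-W.min(0))
# distractors
for nme,t,s in(('bluegrey',(253,235),(270,167)),('cup',(323,270),(246,241)),('purple',(397,238),(320,312))):
    print(nme,ray(cs[0],*t,15),ray(cs[1],*s,15))
for nme,t,s in(('bowl',(215,174),(321,125)),): print(nme,ray(cs[0],*t,20),ray(cs[1],*s,20))
print('house',ray(cs[1],418,305,20), ray(cs[0],410,171,100))
E
```

```text
blue (0, 1) [432.7  81.1] [-1.3 -0.6 -0.9  0.2 -2.   5.   0.6 36.1]
blue (0,) [431.9  78.6] [-0.3  0.3 -0.5  0.6]
blue (1,) [453.2 180.6] [ -1.9   3.2 -31.6   1.9]
ochre (0, 1) [ 394.6 -289.4] [-1.2 -1.  -1.6 -1.8  0.  -1.4  0.2  3.7]
ochre (0,) [ 390.6 -292.1] [-0.2  0.1  0.1 -0.1]
ochre (1,) [ 396.2 -287. ] [ 0.7 -0.8 -1.7  1.7]Traceback (most recent call last):
  File "<stdin>", line 8, in <module>
  File "h.py", line 36, in fit
    s=least_squares(f,[ *ray(cs[use[0]],bs[use[0]][0]+bs[use[0]][2]/2,bs[use[0]][1]+bs[use[0]][3]/2,z0+h/2)[:2]],loss='soft_l1')
    return func(*args, **kwargs)
    vector_fun = VectorFunction(
        fun_wrapped,
    ...<6 lines>...
        workers=workers
    )
    self._update_fun()
    ~~~~~~~~~~~~~~~~^^
    self.f = self.fun_wrapped(xp_copy(self.x))
             ~~~~~~~~~~~~~~~~^^^^^^^^^^^^^^^^^
    return np.atleast_1d(self.fun(x))
                         ~~~~~~~~^^^
    return self.f(x, *self.args, **self.kwargs)
           ~~~~~~^^^^^^^^^^^^^^^^^^^^^^^^^^^^^^
  File "h.py", line 34, in f
    e+=[a[0]-b[0],d[0]-b[0]-b[2],a[1]-b[1],d[1]-b[1]-b[3]]
             ~^^^
TypeError: 'NoneType' object is not subscriptable
```

```bash
python3 - <<'E'
import re
s=open('h.py').read()
s=s.replace("'blue':(114,22,(105,130))","'blue':(114,22,(100,135))").replace("'green':(78,18,(50,85))","'green':(78,18,(40,90))").replace("(lo,110,25)","(lo,SMIN.get(n,110),VMIN)").replace("def cyl","SMIN={'green':75,'blue':95}; VMIN=10\ndef cyl",1)
open('h.py','w').write(s)
E
python3 - <<'E'
from h import *
np.set_printoptions(precision=1,suppress=True)
cs=[cams.get_image('top'),cams.get_image('side')]
H=[cv2.cvtColor(c['pixels'],cv2.COLOR_BGR2HSV) for c in cs]
print('blue side col',H[1][165:220:6,268].tolist(),'green',H[1][232:268:5,300].tolist(),H[0][237,343:353:2].tolist())
G={'blue':[(292,243),(268,190)],'ochre':[(443,264),(298,377)],'green':[(348,237),(297,247)],'red':[(224,259),(236,152)]}
for n in G:
    b=boxes(n,G[n],cs); print(b)
    for u in((0,1),(0,),(1,)):
        try: p,e=fit(n,cs,b,0,u); print(n,u,p,e)
        except TypeError: print(n,u,'none')
D=[[(261,177),(297,178),(330,174),(365,177)],[(338,161),(351,188),(371,216),(388,251)]]
for c,ds in zip(cs,D):
    hsv=cv2.cvtColor(c['pixels'],cv2.COLOR_BGR2HSV)
    for d in ds:
        px=hsv[d[1],d[0]]
        m=cv2.inRange(hsv,(15,25,int(px[2])-60),(40,140,255)); w=np.zeros_like(m); cv2.circle(w,d,24,255,-1); m&=w
        k,l,s,_=cv2.connectedComponentsWithStats(m); i=l[d[1],d[0]]
        cn=cv2.findContours((l==i).astype('uint8'),0,1)[0][0][:,0]
        W=np.array([ray(c,u,v,18)[:2] for u,v in cn])
        print(d,px,(W.min(0)+W.max(0))/2,W.max(0)-W.min(0))
for nme,t,s in(('bluegrey',(253,235),(270,167)),('cup',(323,270),(246,241)),('purple',(397,238),(320,312))):
    print(nme,ray(cs[0],*t,15),ray(cs[1],*s,15))
for nme,t,s in(('bowl',(215,174),(321,125)),): print(nme,ray(cs[0],*t,20),ray(cs[1],*s,20))
print('house',ray(cs[1],418,305,20), ray(cs[0],410,171,100))
E
```

```text
blue side col [[111, 63, 110], [116, 133, 125], [116, 134, 129], [119, 96, 93], [118, 86, 89], [121, 78, 82], [133, 29, 62], [127, 35, 65], [118, 86, 89], [16, 49, 184]] green [[58, 93, 102], [57, 91, 98], [59, 92, 103], [53, 70, 84], [52, 62, 74], [52, 70, 80], [52, 73, 80], [20, 47, 158]] [[66, 175, 48], [67, 169, 68], [66, 159, 82], [65, 149, 91], [65, 157, 86]]
[array([283, 235,  20,  18, 270], dtype=int32), array([257, 166,  20,  18, 259], dtype=int32)]
blue (0, 1) [432.8  82. ] [-1.7 -1.  -0.9  0.2 -2.   3.9  1.3 34.8]
blue (0,) [431.9  78.6] [-0.3  0.3 -0.5  0.6]
blue (1,) [453.  177.3] [ -1.7   2.4 -29.6   1.9]
[array([430, 256,  24,  17, 324], dtype=int32), array([ 285,  353,   31,   47, 1083], dtype=int32)]
ochre (0, 1) [ 394.6 -289.4] [-1.2 -1.  -1.6 -1.8  0.  -1.4  0.2  3.7]
ochre (0,) [ 390.6 -292.1] [-0.2  0.1  0.1 -0.1]
ochre (1,) [ 396.2 -287. ] [ 0.7 -0.8 -1.7  1.7]
[array([340, 230,  16,  15, 165], dtype=int32), array([288, 231,  18,  17, 227], dtype=int32)]
green (0, 1) [453.1 -56.8] [-0.  -0.8 -0.4 -0.  -1.7  1.2 -0.4 20. ]
green (0,) [452.5 -57.8] [ 0.4 -0.3 -0.2
[... 260 characters left out ...]
0.1]
red (1,) [394.5 262.8] [-0.7  0.7  0.1 -0.1]
(261, 177) [ 20  69 180] [609.  171.8] [72.3 69.3]
(297, 178) [ 21  65 180] [606.8  78.4] [69.8 71.3]
(330, 174) [ 21  64 178] [633.9  -8.6] [99.5 95. ]
(365, 177) [ 22  61 179] [614.2 -99.9] [72.1 70.8]
(338, 161) [ 19  68 198] [610.5 174.3] [71.7 74. ]
(351, 188) [ 20  67 197] [609.1  81. ] [71.4 73.8]
(371, 216) [ 19  68 199] [628.1   2.2] [86.9 86.5]
(388, 251) [ 19  66 197] [615.6 -98.5] [72.3 72.9]
bluegrey [455.1 186.7  15. ] [460.4 199.8  15. ]
cup [369.6   3.7  15. ] [368.9   4.8  15. ]
purple [ 455.1 -185.1   15. ] [ 457.8 -181.6   15. ]
bowl [612.8 293.   20. ] [615.1 310.4  20. ]
house [ 616.8 -220.1   20. ] [ 613.7 -203.5  100. ]
```

Call:
drive_tool(
  increments="-4 -4 0.5 7;-8 -8 1 14;-12 -12 1.5 20;-15.5 -16.5 2 27;-18.5 -20 2.5 27;-21.5 -23 3 27;-24 -26 3 27;-24 -26 3 27",
  jaw=100,
)

```text
time: 0.97
tcp_pos: [331.6, 292.4, 219.7]
orientation: [180.0, 0.0, 135.2]
ft_force: [1.1, -0.3, -0.1]
gripper_width: 85.2
finger_force: 0.0
```

```bash
cat >> h.py <<'E'
def go(x,y,z):
    o=bot.get_obs(); d=rot(o['orientation']).T@(np.array([x,y,z])-o['tcp_pos'])/10
    print('t',round(o['time'],2),'tcp',o['tcp_pos'].round(1),'rpy',np.round(o['orientation'],2),'w',round(o['gripper_width'],1),'| inc cm',d.round(2),'yaw->135:',round(o['orientation'][2]-135,2))
def disc(c,d):
    lab=cv2.cvtColor(c['pixels'],cv2.COLOR_BGR2HSV); 
    b,g,r=[c['pixels'][:,:,i].astype(int) for i in range(3)]
    best=None
    px=c['pixels'][d[1],d[0]].astype(int); m=(np.abs(c['pixels'].astype(int)-px).sum(2)<45).astype('uint8')
    w=np.zeros_like(m); cv2.circle(w,d,24,1,-1); m&=w
    m=cv2.morphologyEx(m,cv2.MORPH_OPEN,np.ones((5,5),np.uint8)); k,l,s,_=cv2.connectedComponentsWithStats(m)
    vu=np.argwhere(l==l[d[1],d[0]]); W=np.array([ray(c,u,v,18)[:2] for v,u in vu]); return W.mean(0),np.ptp(W,axis=0),len(vu)
E
python3 - <<'E'
from h import *
cs=[cams.get_image('top'),cams.get_image('side')]
D=[[(261,177),(297,178),(330,174),(365,177)],[(338,161),(351,188),(371,216),(388,251)]]
for c,ds in zip(cs,D):
    for d in ds: print(d,*disc(c,d))
go(432,80,200)
E
```

```text
(261, 177) [608.92640638 171.62869157] [62.0014461  63.98170801] 500
(297, 178) [607.22067099  78.23911403] [64.40951348 66.09222592] 518
(330, 174) [618.81669996  -7.14274727] [64.47938597 63.37761843] 507
(365, 177) [ 614.11320448 -100.97014181] [61.81047307 63.0277179 ] 502
(338, 161) [610.11000418 174.10248914] [67.35416688 66.89858433] 458
(351, 188) [608.5031454  80.3480475] [67.36065289 66.81056762] 567
(371, 216) [623.87786283  -4.82854607] [85.01534154 68.28274483] 750
(388, 251) [615.48717448 -99.12528364] [68.72711092 68.13698246] 861
t 1.07 tcp [332.4 289.4 219.3] rpy [-1.7989e+02  7.0000e-02  1.3494e+02] w 85.3 | inc cm [-21.85  -7.73   1.97] yaw->135: -0.06
```

Call:
drive_tool(
  increments="-4 -1.4 0.4 0;-8 -2.8 0.8 0;-12 -4.2 1.2 0;-16 -5.6 1.6 0;-19.5 -6.9 1.9 0;-21.8 -7.7 2 0;-21.8 -7.7 2 0;-21.8 -7.7 2 0",
)

```text
time: 1.73
tcp_pos: [432.2, 85.4, 199.7]
orientation: [180.0, -0.0, 135.0]
ft_force: [-0.1, -0.1, -0.4]
gripper_width: 85.1
finger_force: 0.0
```

```bash
python3 - <<'E'
from h import *
go(432,80,77)
c=cams.get_image('side'); im=cv2.resize(c['pixels'][90:290,160:430],None,fx=2.9,fy=2.9)
# overlay predicted cylinder outline
im2=c['pixels'].copy()
for n,(x,y) in {'blue':(432,80),'green':(453,-57)}.items():
    h,r,_=OW[n]
    hull=cv2.convexHull(np.array([proj(c,v) for v in cyl(x,y,0,h,r)]).astype('i4')); cv2.polylines(im2,[hull],True,(255,255,255),1)
cv2.imwrite('pics/s1.png',cv2.resize(im2[90:290,160:430],None,fx=2.9,fy=2.9))
E
```

```text
t 1.73 tcp [432.2  85.4 199.7] rpy [ 1.7999e+02 -1.0000e-02  1.3503e+02] w 85.1 | inc cm [-0.37 -0.4  12.27] yaw->135: 0.03
```

View pics/s1.png

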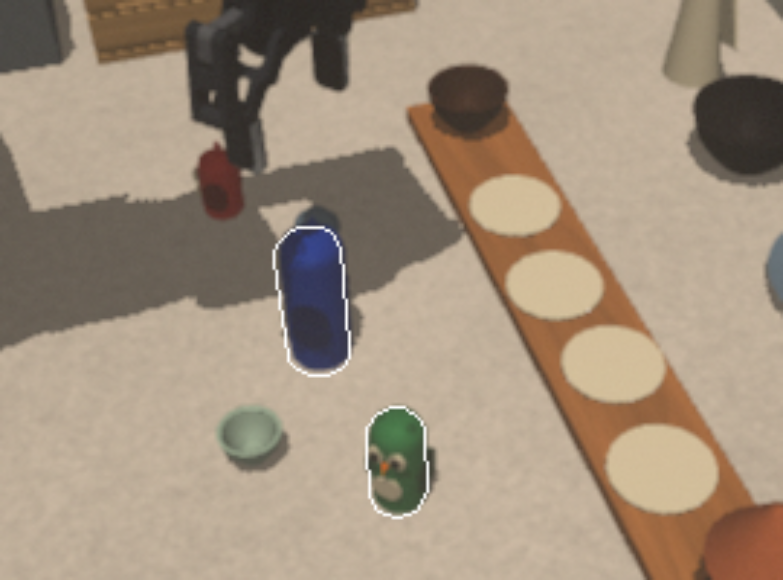

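The overlays sit on the blue owl (about (268,193) full-frame) and the green one to within about a pixel, so I'm going down on blue.

Call:
drive_tool(
  increments="-0.3 -0.3 2.5 0;-0.3 -0.3 5 0;-0.3 -0.3 7.5 0;-0.3 -0.3 9.5 0;-0.3 -0.3 11 0;-0.3 -0.3 12 0;-0.3 -0.3 12.2 0;-0.3 -0.3 12.2 0",
)

```text
time: 2.45
tcp_pos: [431.4, 82.5, 77.5]
orientation: [-180.0, -0.0, 135.3]
ft_force: [-0.7, 0.2, 0.2]
gripper_width: 85.8
finger_force: 0.0
```

Call:
drive_tool(
  increments="0 0 0 0;0 0 0 0;0 0 0 0;0 0 0 0;0 0 0 0;0 0 0 0;0 0 0 0;0 0 0 0",
  jaw=0,
)

```text
time: 3.12
tcp_pos: [432.6, 81.8, 78.7]
orientation: [179.9, 0.1, 135.2]
ft_force: [-0.6, 1.3, 6.9]
gripper_width: 42.5
finger_force: 59.8
```

```bash
python3 - <<'E'
from h import *
o=bot.get_obs(); print(o['finger_force'],o['ft_force'])
go(433,81,210)
E
```

```text
59.771765540353954 [-0.56436523  1.26848783  6.92933419]
t 3.12 tcp [432.6  81.8  78.7] rpy [1.7990e+02 6.0000e-02 1.3517e+02] w 42.5 | inc cm [-1.000e-01 -1.000e-02 -1.313e+01] yaw->135: 0.17
```

Call:
drive_tool(
  increments="0 0 -1 0;0 0 -3 0;0 0 -6 0;0 0 -9 0;0 0 -12 0;-2 0 -13 0;-4.5 0 -13 0;-7.5 0 -13 0",
)

```text
time: 3.78
tcp_pos: [485.2, 28.7, 209.8]
orientation: [179.9, 0.1, 135.3]
ft_force: [0.2, 0.7, -1.7]
gripper_width: 42.6
finger_force: 61.5
```

Call:
drive_tool(
  increments="-3 0 0 0;-6 0 0 0;-9 0 0 0;-12 0 0 0;-15 0 0 0;-17 0 0 0;-18 0 0 0;-18.2 0 0 0",
)

```text
time: 4.45
tcp_pos: [614.7, -100.7, 208.0]
orientation: [-180.0, 0.0, 135.1]
ft_force: [-1.0, 0.9, -3.6]
gripper_width: 42.8
finger_force: 61.5
```

```bash
cat >> h.py <<'E'
def held(n,gz,tx,ty,tz,name=None):
    """overlay: predicted owl (axis at TCP, foot gz below TCP) and discs"""
    o=bot.get_obs(); p=o['tcp_pos']
    for k in('side','top'):
        c=cams.get_image(k); im=c['pixels'].copy(); h,r,_=OW[n]
        hull=cv2.convexHull(np.array([proj(c,v) for v in cyl(p[0],p[1],p[2]-gz,h,r)]).astype('i4')); cv2.polylines(im,[hull],True,(255,255,255),1)
        u,v=hull[:,0].mean(0).astype(int); 
        if name: cv2.imwrite(f'pics/{name}_{k}.png',cv2.resize(im[max(0,v-80):v+80,max(0,u-100):u+100],None,fx=3,fy=3))
    go(tx,ty,tz)
E
python3 - <<'E'
from h import *
held('blue',78,615,-100,97,'blue')
E
```

```text
t 4.55 tcp [613.3 -99.1 207.7] rpy [-1.7997e+02 -6.0000e-02  1.3516e+02] w 42.1 | inc cm [-0.2   0.07 11.07] yaw->135: 0.16
```

View pics/blue_side.png

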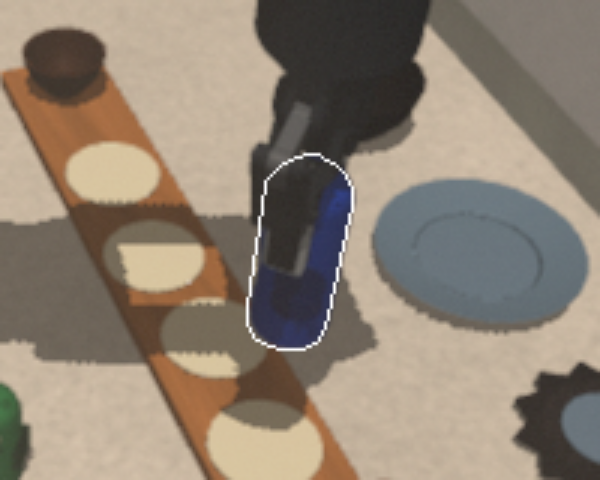

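The held blue owl matches its predicted outline at the TCP, so I'm lowering it over the coaster nearest the house.

Call:
drive_tool(
  increments="-0.1 0 2.5 0;-0.1 0 5 0;-0.1 0 7.5 0;-0.1 0 9 0;-0.1 0 10 0;-0.1 0 10.5 0;-0.1 0 10.8 0;-0.1 0 10.8 0",
)

```text
time: 5.22
tcp_pos: [614.8, -99.8, 100.1]
orientation: [180.0, 0.0, 135.2]
ft_force: [-0.3, -0.2, -2.2]
gripper_width: 42.4
finger_force: 61.5
```

Call:
drive_tool(
  increments="0 0 0.1 0;0 0 0.2 0;0 0 0.3 0;0 0 0.3 0;0 0 0.3 0",
)

```text
time: 5.63
tcp_pos: [614.9, -100.2, 97.0]
orientation: [180.0, 0.0, 135.2]
ft_force: [-1.1, 0.1, -2.3]
gripper_width: 42.5
finger_force: 61.5
```

Call:
drive_tool(
  increments="0 0 0.05 0;0 0 0.1 0;0 0 0.1 0;0 0 0.1 0",
)

```text
time: 5.97
tcp_pos: [615.2, -100.3, 96.8]
orientation: [180.0, 0.0, 135.2]
ft_force: [-2.6, 0.3, 6.4]
gripper_width: 42.6
finger_force: 62.1
```

Call:
drive_tool(
  increments="0 0 0 0;0 0 0 0;0 0 0 0;0 0 0 0;0 0 0 0;0 0 0 0",
  jaw=100,
)

```text
time: 6.47
tcp_pos: [614.8, -100.1, 95.7]
orientation: [-180.0, -0.0, 135.2]
ft_force: [-0.4, 0.3, 0.0]
gripper_width: 85.6
finger_force: 0.0
```

Call:
drive_tool(
  increments="0 0 -2 0;0 0 -5 0;0 0 -8 0;0 0 -10.5 0;0.2 -3 -10.5 0;0.4 -6.5 -10.5 0;0.7 -10 -10.5 0;1 -13.5 -10.5 0",
)

```text
time: 7.13
tcp_pos: [511.5, -189.4, 200.9]
orientation: [180.0, 0.0, 135.2]
ft_force: [-0.4, -0.4, 0.7]
gripper_width: 85.6
finger_force: 0.0
```

Call:
drive_tool(
  increments="0.3 -3.5 0 0;0.6 -7 0 0;0.8 -10 0 0;1 -12.5 0 0;1.2 -14.5 0 0;1.3 -15.5 0 0;1.3 -15.5 0 0;1.3 -15.5 0 0",
)

```text
time: 7.8
tcp_pos: [394.4, -289.7, 200.9]
orientation: [180.0, 0.0, 135.1]
ft_force: [-0.4, -0.1, -0.3]
gripper_width: 85.5
finger_force: 0.0
```

```bash
python3 - <<'E'
from h import *
np.set_printoptions(precision=1,suppress=True)
cs=[cams.get_image('top'),cams.get_image('side')]
cv2.imwrite('pics/s2.png',cs[1]['pixels'])
g=[proj(cs[0],(615,-100,100)),proj(cs[1],(615,-100,70))]
b=boxes('blue',g,cs)
for u in((0,),(1,),(0,1)): print(*fit('blue',cs,b,18,u))
go(393,-290,59)
E
```

```text
[ 613.5 -102. ] [-1.1  0.9 -0.9  1. ]
[638.3 -58. ] [ -5.2   2.  -18.4   1.9]
[616.1 -99.4] [-2.1 -0.2 -1.9  0.  -7.6  0.6  0.2 21.6]
t 7.9 tcp [ 395.  -289.2  200.8] rpy [180.    0.  135.2] w 85.4 | inc cm [ 0.1 -0.2 14.2] yaw->135: 0.22
```

View pics/s2.png

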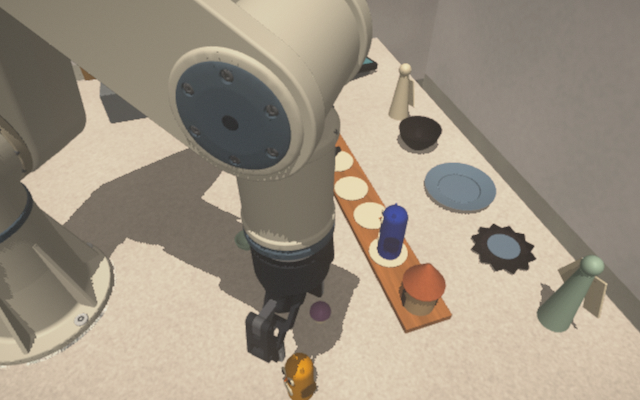

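The blue owl stands centred on the coaster by the house (base about (389,252)). The open gripper is over the ochre owl (300,375).

Call:
drive_tool(
  increments="0 -0.1 2.5 0;0 -0.1 5.5 0;0 -0.1 8.5 0;0 -0.1 11 0;0 -0.1 12.7 0;0 -0.1 13.8 0;0 -0.1 14.2 0;0 -0.1 14.2 0",
)

```text
time: 8.57
tcp_pos: [393.7, -289.8, 58.1]
orientation: [-180.0, -0.1, 135.2]
ft_force: [0.0, 0.1, 0.2]
gripper_width: 85.2
finger_force: 0.0
```

Call:
drive_tool(
  increments="0 0 0 0;0 0 0 0;0 0 0 0;0 0 0 0;0 0 0 0;0 0 0 0;0 0 0 0;0 0 0 0",
  jaw=0,
)

```text
time: 9.23
tcp_pos: [394.0, -290.9, 59.8]
orientation: [180.0, 0.1, 135.2]
ft_force: [-0.5, 1.2, 6.6]
gripper_width: 38.4
finger_force: 59.5
```

```bash
python3 - <<'E'
from h import *
go(620,-6,200)
E
```

```text
t 9.23 tcp [ 394.  -290.9   59.8] rpy [1.7998e+02 1.0000e-01 1.3518e+02] w 38.4 | inc cm [  4.02  36.14 -14.02] yaw->135: 0.18
```

Call:
drive_tool(
  increments="0 0 -1 0;0 0 -3.5 0;0 0 -7 0;0 0 -10.5 0;0 0 -13.5 0;0.2 1.5 -15 0;0.5 4 -15 0;0.8 7 -15 0",
)

```text
time: 9.9
tcp_pos: [437.4, -235.5, 211.2]
orientation: [180.0, 0.2, 135.1]
ft_force: [-0.3, 0.2, -2.6]
gripper_width: 38.9
finger_force: 60.8
```

Call:
drive_tool(
  increments="0.4 3.5 0 0;0.8 7 0 0;1.2 10.5 0 0;1.5 14 0 0;1.9 17.5 0 0;2.3 21 0 0;2.6 24 0 0;2.8 26 0 0",
)

```text
time: 10.57
tcp_pos: [601.8, -28.5, 209.6]
orientation: [179.9, 0.0, 135.3]
ft_force: [0.5, -0.2, -1.7]
gripper_width: 38.5
finger_force: 60.7
```

```bash
python3 - <<'E'
from h import *
go(620,-6,79)
E
```

```text
t 10.57 tcp [601.8 -28.5 209.6] rpy [1.7994e+02 3.0000e-02 1.3526e+02] w 38.5 | inc cm [ 0.29  2.86 13.06] yaw->135: 0.26
```

Call:
drive_tool(
  increments="0.2 1 0 0;0.4 2 0 0;0.4 3 0 0;0.4 3 0 0;0.4 3 0 0",
)

```text
time: 10.98
tcp_pos: [618.4, -7.3, 208.8]
orientation: [-180.0, -0.0, 135.2]
ft_force: [-0.4, -0.5, -1.8]
gripper_width: 38.7
finger_force: 60.7
```

```bash
python3 - <<'E'
from h import *
held('ochre',60,620,-6,79,'ochre')
E
```

```text
t 11.08 tcp [618.1  -7.6 208.7] rpy [-1.7996e+02 -1.0000e-02  1.3516e+02] w 38.6 | inc cm [-0.02  0.25 12.97] yaw->135: 0.16
```

View pics/ochre_side.png

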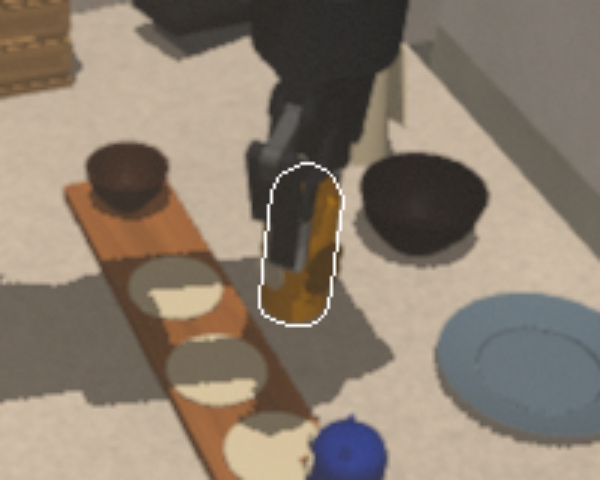

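The ochre owl is held as predicted, over the third coaster. Lowering it.

Call:
drive_tool(
  increments="0 0.1 2.5 0;0 0.2 5.5 0;0 0.2 8.5 0;0 0.2 10.5 0;0 0.2 11.8 0;0 0.2 12.5 0;0 0.2 12.8 0;0 0.2 12.8 0",
)

```text
time: 11.75
tcp_pos: [620.4, -5.7, 81.0]
orientation: [180.0, 0.0, 135.2]
ft_force: [-0.1, -0.1, -1.2]
gripper_width: 38.9
finger_force: 60.7
```

Call:
drive_tool(
  increments="0 0 0.1 0;0 0 0.2 0;0 0 0.25 0;0 0 0.25 0;0 0 0.25 0",
)

```text
time: 12.17
tcp_pos: [620.4, -5.3, 78.7]
orientation: [180.0, 0.0, 135.2]
ft_force: [0.4, -0.2, -1.7]
gripper_width: 38.2
finger_force: 60.7
```

Call:
drive_tool(
  increments="0 0 0.05 0;0 0 0.1 0;0 0 0.1 0;0 0 0.1 0",
)

```text
time: 12.5
tcp_pos: [620.4, -5.4, 77.8]
orientation: [180.0, 0.0, 135.2]
ft_force: [-1.0, 0.2, 5.5]
gripper_width: 38.5
finger_force: 61.1
```

Call:
drive_tool(
  increments="0 0 0 0;0 0 0 0;0 0 0 0;0 0 0 0;0 0 0 0;0 0 0 0",
  jaw=100,
)

```text
time: 13.0
tcp_pos: [620.1, -5.3, 77.2]
orientation: [-180.0, -0.0, 135.2]
ft_force: [0.8, -0.8, 0.2]
gripper_width: 85.4
finger_force: 0.0
```

Call:
drive_tool(
  increments="0 0 -2 0;0 0 -5 0;0 0 -8 0;0 0 -10.5 0;0 0 -11.5 0;1 -2 -11.5 0;2.5 -5 -11.5 0;4 -7.8 -11.5 0",
)

```text
time: 13.67
tcp_pos: [535.7, -32.7, 191.7]
orientation: [-180.0, -0.0, 135.2]
ft_force: [-0.5, -0.1, -0.3]
gripper_width: 85.1
finger_force: 0.0
```

Call:
drive_tool(
  increments="1.5 -2.8 0 0;2.8 -5.3 0 0;3.8 -7.2 0 0;4.1 -7.7 0 0;4.1 -7.7 0 0;4.1 -7.7 0 0",
)

```text
time: 14.17
tcp_pos: [454.3, -58.3, 192.4]
orientation: [180.0, 0.0, 135.2]
ft_force: [0.2, 0.3, -1.0]
gripper_width: 85.6
finger_force: 0.0
```

```bash
python3 - <<'E'
from h import *
go(453,-57,41)
E
```

```text
t 14.17 tcp [454.3 -58.3 192.4] rpy [1.7995e+02 5.0000e-02 1.3516e+02] w 85.6 | inc cm [ 0.2  -0.02 15.14] yaw->135: 0.16
```

Call:
drive_tool(
  increments="0.1 0 2.5 0;0.1 0 5.5 0;0.1 0 8.5 0;0.1 0 11.5 0;0.1 0 13.5 0;0.1 0 14.7 0;0.1 0 15.1 0;0.1 0 15.1 0",
)

```text
time: 14.83
tcp_pos: [453.2, -57.2, 40.0]
orientation: [-179.9, -0.1, 135.2]
ft_force: [-0.1, -0.1, 0.1]
gripper_width: 85.2
finger_force: 0.0
```

Call:
drive_tool(
  increments="0 0 0 0;0 0 0 0;0 0 0 0;0 0 0 0;0 0 0 0;0 0 0 0;0 0 0 0;0 0 0 0",
  jaw=0,
)

```text
time: 15.5
tcp_pos: [453.4, -57.6, 42.2]
orientation: [179.9, 0.1, 135.2]
ft_force: [-1.5, 1.0, 6.7]
gripper_width: 34.6
finger_force: 58.9
```

```bash
python3 - <<'E'
from h import *
go(608,79,190)
E
```

```text
t 15.5 tcp [453.4 -57.6  42.2] rpy [1.7994e+02 8.0000e-02 1.3519e+02] w 34.6 | inc cm [ -1.36  20.6  -14.75] yaw->135: 0.19
```

Call:
drive_tool(
  increments="0 0 -1 0;0 0 -3.5 0;0 0 -7 0;0 0 -10.5 0;0 0 -13.5 0;-0.1 1.5 -15 0;-0.3 4 -15 0;-0.5 7 -15 0",
)

```text
time: 16.17
tcp_pos: [506.1, -11.5, 193.9]
orientation: [179.9, 0.1, 135.1]
ft_force: [0.8, -0.3, -2.0]
gripper_width: 34.4
finger_force: 60.2
```

Call:
drive_tool(
  increments="-0.2 3.3 0 0;-0.4 6.5 0 0;-0.6 9.5 0 0;-0.8 12 0 0;-0.9 13.3 0 0;-0.9 13.6 0 0;-0.9 13.6 0 0;-0.9 13.6 0 0",
)

```text
time: 16.83
tcp_pos: [606.6, 78.0, 191.2]
orientation: [-179.9, -0.0, 135.2]
ft_force: [-0.2, -0.0, -1.5]
gripper_width: 34.7
finger_force: 60.2
```

```bash
python3 - <<'E'
from h import *
held('green',41.5,608,79,61.5,'green')
E
```

```text
t 16.93 tcp [606.7  77.8 191.3] rpy [-1.7995e+02 -2.0000e-02  1.3515e+02] w 34.5 | inc cm [-1.000e-02  1.900e-01  1.298e+01] yaw->135: 0.15
```

View pics/green_side.png

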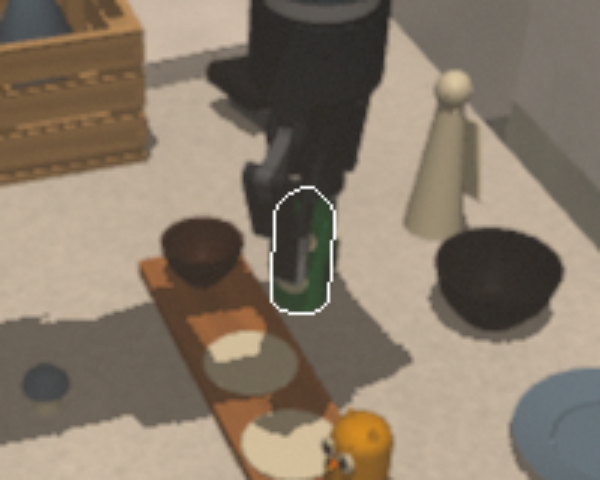

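The green owl is held as predicted, and the ochre one stands on its coaster. Lowering green.

Call:
drive_tool(
  increments="0 0.1 2.5 0;0 0.2 5.5 0;0 0.2 8.5 0;0 0.2 10.5 0;0 0.2 11.8 0;0 0.2 12.6 0;0 0.2 12.8 0;0 0.2 12.8 0",
)

```text
time: 17.6
tcp_pos: [609.4, 79.9, 63.6]
orientation: [180.0, 0.0, 135.2]
ft_force: [0.5, 0.2, -1.4]
gripper_width: 34.5
finger_force: 60.1
```

Call:
drive_tool(
  increments="0 0 0.05 0;0 0 0.1 0;0 0 0.15 0;0 0 0.2 0;0 0 0.2 0;0 0 0.2 0",
)

```text
time: 18.1
tcp_pos: [609.3, 80.2, 61.4]
orientation: [180.0, 0.0, 135.2]
ft_force: [-0.2, 0.6, -1.2]
gripper_width: 34.7
finger_force: 60.1
```

Call:
drive_tool(
  increments="0 0 0.05 0;0 0 0.1 0;0 0 0.15 0;0 0 0.15 0;0 0 0.15 0",
)

```text
time: 18.52
tcp_pos: [609.4, 80.2, 60.3]
orientation: [180.0, 0.0, 135.2]
ft_force: [-1.7, 0.1, 5.2]
gripper_width: 34.4
finger_force: 60.9
```

Call:
drive_tool(
  increments="0 0 0 0;0 0 0 0;0 0 0 0;0 0 0 0;0 0 0 0;0 0 0 0",
  jaw=100,
)

```text
time: 19.02
tcp_pos: [609.2, 80.2, 59.7]
orientation: [-180.0, -0.0, 135.2]
ft_force: [-0.4, 0.0, -0.8]
gripper_width: 85.7
finger_force: 0.0
```

Call:
drive_tool(
  increments="0 0 -2 0;0 0 -5 0;0 0 -8 0;0 0 -11 0;0 0 -13 0;2.5 -0.2 -13 0;5.8 -0.5 -13 0;9 -0.8 -13 0",
)

```text
time: 19.68
tcp_pos: [539.2, 138.2, 190.2]
orientation: [179.9, 0.0, 135.1]
ft_force: [0.1, 0.7, 0.0]
gripper_width: 85.7
finger_force: 0.0
```

Call:
drive_tool(
  increments="3.5 -0.3 0 0;7 -0.6 0 0;10.5 -1 0 0;13.5 -1.3 0 0;16 -1.5 0 0;18 -1.7 0 0;18.8 -1.8 0 0;18.8 -1.8 0 0",
)

```text
time: 20.35
tcp_pos: [392.6, 258.3, 189.8]
orientation: [-180.0, -0.0, 135.3]
ft_force: [0.9, -1.1, 0.5]
gripper_width: 85.6
finger_force: 0.0
```

```bash
python3 - <<'E'
from h import *
cs=[cams.get_image('top'),cams.get_image('side')]
im=cs[1]['pixels'].copy()
hull=cv2.convexHull(np.array([proj(cs[1],v) for v in cyl(394,258.5,0,60,16)]).astype('i4')); cv2.polylines(im,[hull],True,(255,255,255),1)
cv2.imwrite('pics/s3.png',cv2.resize(im[80:280,160:426],None,fx=3,fy=3))
go(394,258.5,24)
E
```

```text
t 20.45 tcp [394.2 257.6 189.9] rpy [1.7997e+02 3.0000e-02 1.3524e+02] w 85.7 | inc cm [ 0.09  0.04 16.59] yaw->135: 0.24
```

View pics/s3.png

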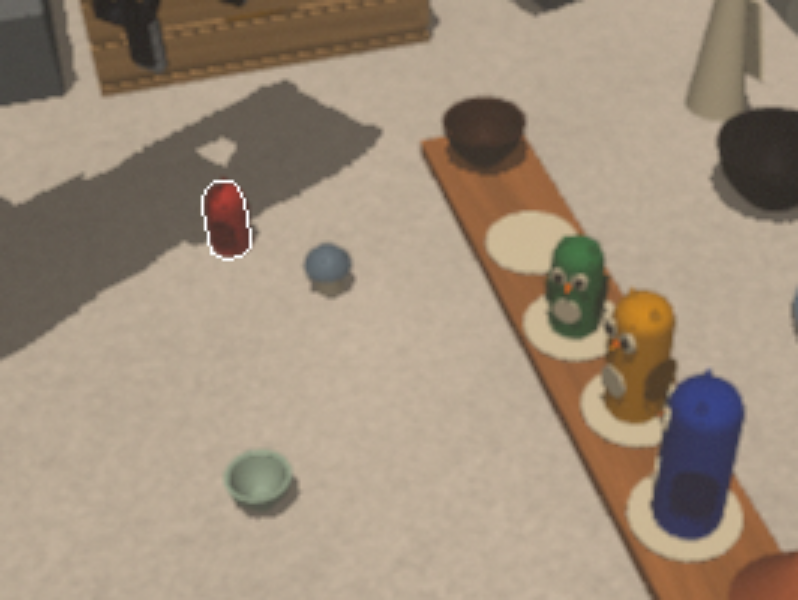

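Three owls are centred and the outline fits the red owl (crop (227,220)). Descending on red.

Call:
drive_tool(
  increments="0 0 2.5 0;0 0 5.5 0;0 0 9 0;0 0 12 0;0 0 14.5 0;0 0 16 0;0 0 16.4 0;0 0 16.4 0",
)

```text
time: 21.12
tcp_pos: [393.9, 256.6, 24.7]
orientation: [-179.9, -0.0, 135.1]
ft_force: [0.5, -1.1, 0.5]
gripper_width: 85.3
finger_force: 0.0
```

Call:
drive_tool(
  increments="0 0 0 0;0 0 0 0;0 0 0 0;0 0 0 0;0 0 0 0;0 0 0 0;0 0 0 0;0 0 0 0",
  jaw=0,
)

```text
time: 21.78
tcp_pos: [394.2, 258.0, 26.8]
orientation: [179.9, 0.0, 135.2]
ft_force: [-1.1, -1.6, 9.8]
gripper_width: 30.2
finger_force: 58.7
```

```bash
python3 - <<'E'
from h import *
go(609.5,173,175)
E
```

```text
t 21.78 tcp [394.2 258.   26.8] rpy [1.7991e+02 3.0000e-02 1.3521e+02] w 30.2 | inc cm [-21.27   9.16 -14.79] yaw->135: 0.21
```

Call:
drive_tool(
  increments="0 0 -1 0;0 0 -3.5 0;0 0 -7 0;0 0 -10.5 0;0 0 -13.5 0;-1.4 0.6 -15 0;-3.7 1.6 -15 0;-6.5 2.8 -15 0",
)

```text
time: 22.45
tcp_pos: [460.0, 232.1, 178.3]
orientation: [179.8, 0.0, 135.3]
ft_force: [0.4, -0.1, -1.2]
gripper_width: 30.3
finger_force: 59.4
```

Call:
drive_tool(
  increments="-3.2 1.4 0 0;-6.4 2.8 0 0;-9.6 4.1 0 0;-12.4 5.3 0 0;-14.2 6.1 0 0;-14.8 6.4 0 0;-14.8 6.4 0 0;-14.8 6.4 0 0",
)

```text
time: 23.12
tcp_pos: [608.6, 172.9, 175.8]
orientation: [-180.0, -0.0, 135.2]
ft_force: [0.4, -0.8, -0.8]
gripper_width: 30.3
finger_force: 59.4
```

```bash
python3 - <<'E'
from h import *
held('red',26,609.5,173,46.5,'red')
E
```

```text
t 23.22 tcp [608.2 173.3 175.8] rpy [-1.7996e+02 -4.0000e-02  1.3523e+02] w 30.7 | inc cm [-0.12  0.08 12.93] yaw->135: 0.23
```

View pics/red_side.png

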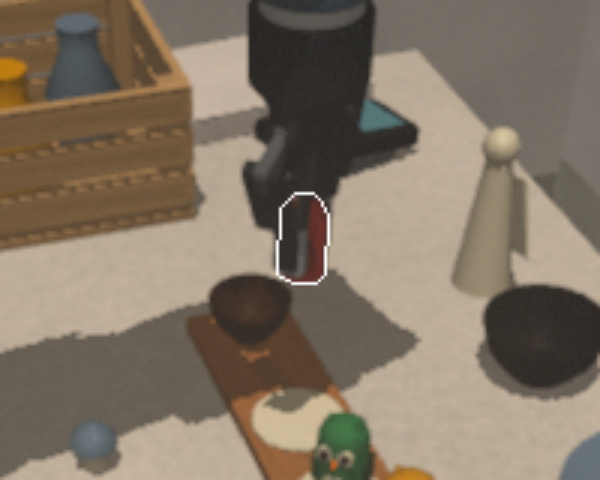

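The red owl is held as predicted. Lowering it onto the last coaster.

Call:
drive_tool(
  increments="-0.1 0.1 2.5 0;-0.1 0.1 5.5 0;-0.1 0.1 8.5 0;-0.1 0.1 10.5 0;-0.1 0.1 11.8 0;-0.1 0.1 12.6 0;-0.1 0.1 12.8 0;-0.1 0.1 12.8 0",
)

```text
time: 23.88
tcp_pos: [611.1, 173.1, 48.1]
orientation: [180.0, 0.0, 135.2]
ft_force: [-0.1, -0.6, -0.1]
gripper_width: 30.7
finger_force: 59.4
```

Call:
drive_tool(
  increments="0 0 0.05 0;0 0 0.1 0;0 0 0.15 0;0 0 0.2 0;0 0 0.2 0;0 0 0.2 0",
)

```text
time: 24.38
tcp_pos: [611.1, 172.8, 45.9]
orientation: [180.0, 0.0, 135.2]
ft_force: [-0.9, 0.4, -1.1]
gripper_width: 30.6
finger_force: 59.4
```

Call:
drive_tool(
  increments="0 0 0.05 0;0 0 0.1 0;0 0 0.15 0;0 0 0.15 0;0 0 0.15 0",
)

```text
time: 24.8
tcp_pos: [611.1, 172.8, 44.8]
orientation: [180.0, 0.0, 135.2]
ft_force: [-2.2, -0.8, 5.9]
gripper_width: 30.4
finger_force: 60.4
```

Call:
drive_tool(
  increments="0 0 0 0;0 0 0 0;0 0 0 0;0 0 0 0;0 0 0 0;0 0 0 0",
  jaw=100,
)

```text
time: 25.3
tcp_pos: [611.0, 172.8, 44.1]
orientation: [-180.0, -0.0, 135.2]
ft_force: [0.6, -0.0, -0.4]
gripper_width: 85.5
finger_force: 0.0
```

Call:
drive_tool(
  increments="0 0 -2 0;0 0 -5 0;0 0 -8 0;0 0 -11 0;0 0 -14 0;2 0 -15 0;5 0 -15 0;8 0 -15 0",
)

```text
time: 25.97
tcp_pos: [554.6, 229.5, 195.5]
orientation: [179.9, 0.1, 135.1]
ft_force: [0.1, 0.7, -0.9]
gripper_width: 85.6
finger_force: 0.0
```

Call:
drive_tool(
  increments="3 0 0 0;6 0 0 0;9 0 0 0;12 0 0 0;15 0 0 0;17 0 0 0;18 0 0 0;18 0 0 0",
)

```text
time: 26.63
tcp_pos: [425.4, 357.1, 194.3]
orientation: [180.0, -0.0, 135.3]
ft_force: [1.0, -0.4, 0.7]
gripper_width: 85.4
finger_force: 0.0
```

```bash
python3 - <<'E'
from h import *
go(0,0,0)
a=cams.get_image('side')['pixels'][90:340,240:480]; b=cams.get_image('top')['pixels'][140:220,180:440]
a=cv2.resize(a,None,fx=1.6,fy=1.6); b=cv2.resize(b,None,fx=400/260,fy=400/260)
a=cv2.copyMakeBorder(a,0,0,0,400-a.shape[1],cv2.BORDER_CONSTANT)
cv2.imwrite('pics/end.png',np.vstack([a,b[:,:400]]))
E
```

```text
t 26.63 tcp [425.4 357.1 194.3] rpy [ 1.8000e+02 -1.0000e-02  1.3532e+02] w 85.4 | inc cm [  5.13 -55.31  19.43] yaw->135: 0.32
```

View pics/end.png

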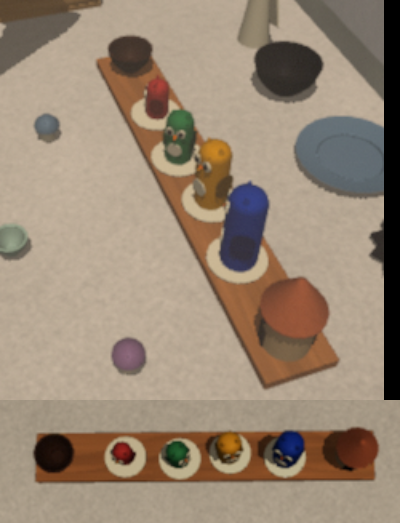

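All four owls stand upright and centred, blue by the house through to red by the bowl. The house and bowl haven't moved, so I'm handing in.

```bash
python3 -c "
from plant import ticket; print(ticket.hand_in())"
```

```text
the job is handed in; nothing more can be done
None
```

The job is handed in: the owls stand upright and centred on their coasters as blue, ochre, green, red from house to bowl; the house and bowl were not moved, and it took about 27 s of the 128 s allowed.

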